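# Index a flatted mould base in its V-stop and shut the gate

### The job

Set the round aluminium mould base that has a flat (not the plain round one) on the bench in front of the V-stop and slide it in, flat facing out of the V's mouth, until its round rim bears on both cheeks. Then, without lifting it off the bench, roll it round in the V until you feel its flat drop flush against the plain cheek (the one without the gate) with the rim still against the gate cheek, and swing the gate fully shut behind it. Leave the other things on the bench where they stand.

Things in the scene. Friction and masses are not known exactly. Their poses are not given: they have to be found in the camera images.
- flatted_mid (a point): Flatted mould base, plain aluminium, about 0.6 kg: flange disc 110 mm in diameter, 3 to 25 mm above its underside, with one flat cut on its rim 45 mm from the axis; round hub to hold it by, 36 mm in diameter, 25 to 78 mm up; foot disc 80 mm in diameter below. Point: on the axis, 39 mm above the underside. z up, +x from the axis square out through the flat.
- flat_face (a point): The middle of the flat (63 mm long) of the flatted base: 45 mm along +x from its axis, 14 mm above its underside; same axes as flatted_mid.
- plain_mid (a point): Bystander: a plain mould base, the same in size, metal and hub but fully round (no flat). Point on its axis, 39 mm above its underside.
- vstop: V-stop fixed on the bench: two dark steel cheeks 30 mm high, 12 mm thick, meeting at a right angle. Origin: on the bench in the inner corner. +x runs along the inner face (y = 0) of the gate cheek, 94 mm long; +y along the inner face (x = 0) of the plain cheek, 105 mm long; z up. The mouth faces where x and y both grow, roughly to the robot; bare bench inside.
- seat_round (a point): Where the base's axis stands when its round rim bears on both cheeks: x = y = 55 mm in the V-stop's frame, 39 mm above the bench; axes as the V-stop's.
- seat_home (a point): Where the base's axis stands when its flat is home on the plain cheek and its rim on the gate cheek: x = 45, y = 55 mm in the V-stop's frame, 39 mm above the bench; axes as the V-stop's. The flat then faces -x.
- gate (a joint): Gate, a steel bar 12 mm wide, 4 to 22 mm above the bench, swinging level about an upright pin. 0 = shut, on its stop: bar along +y of the V-stop, inner face at x = 102 mm, 2 mm clear of a base that is home; it cannot shut on one that is not. Grows as it opens, from +y towards +x of the V-stop (1.57 = along +x), to 2.0 rad. Light friction, about 1 N at the knob; stays where left.
- gate_pin (a point): The gate's pin: x = 108, y = -12 mm in the V-stop's frame, on the bench at the end of the gate cheek; axes as the V-stop's.
- gate_knob (a point): The gate's upright round wooden knob, 18 mm in diameter, from 22 to 76 mm above the bench, 110 mm from the pin. This point is on the knob's axis, 52 mm above the bench.
- frit_jar: Bystander: amber glass jar with a steel lid, 72 mm in diameter, 115 mm high; origin at the centre of its underside.
- tool_can: Bystander: open steel can 60 mm in diameter and 105 mm high with tools standing in it, 170 mm high in all, close behind the plain cheek; origin at the centre of its underside.
- paddle: Bystander: dark wooden paddle 14 mm thick lying flat close behind the gate cheek; blade 85 by 60 mm (along its +x from the origin), handle 90 by 18 mm (along -x); origin on the underside where blade and handle meet.
There are look-alikes about, which are no part of the job. What is shaped like the part that bears flatted_mid but pink or yellow is not meant. Leave any blue or purple look-alike of the vstop alone.

How it is judged:
On the way, in this order (a step that is already met when the one before it is completed fails the run):
1. the flatted base stands on the bench in the V, round rim against both cheeks (axis 51.5 to 59.5 mm from each), flat facing out of the mouth (within about 50 degrees of straight out) (x of flatted_mid in the frame of vstop between 0.0515 and 0.0595 m and y of flatted_mid in the frame of vstop between 0.0515 and 0.0595 m and x of flat_face in the frame of vstop above 0.051 m and y of flat_face in the frame of vstop above 0.051 m and height (world z) of flatted_mid below 0.045 m and angle between flatted_mid's own z axis and vertical below 0.06 rad), for 0.2 s.
2. the flat is flush against the plain cheek (gap under 4.5 mm, within 4 degrees) and the rim against the gate cheek (axis 52 to 59.5 mm from it) (x of flat_face in the frame of vstop between -0.003 and 0.0045 m and angle between the x axis of flatted_mid and the x axis of vstop, either way round below 0.07 rad and y of flatted_mid in the frame of vstop between 0.052 and 0.0595 m and height (world z) of flatted_mid below 0.045 m and angle between flatted_mid's own z axis and vertical below 0.06 rad), for 0.2 s.
At the end, for the whole second after the job is handed in: The flatted base stands flat on the bench at rest, its flat against the plain cheek (gap under 4.5 mm, within 4 degrees), its axis 52 to 59.5 mm from the gate cheek, and the gate is shut (within 0.06 rad), nothing held (all of step 2 and value of joint gate below 0.06 rad and linear speed of flatted below 0.01 m/s); the robot touches nothing.
It fails at once if the base is lifted (12 to 46 mm) off the bench inside the V (axis within 65 mm of both cheeks) (x of flatted_mid in the frame of vstop between -0.02 and 0.065 m and y of flatted_mid in the frame of vstop between -0.02 and 0.065 m and height (world z) of flatted_mid between 0.051 and 0.085 m).
It fails at once if the plain base is moved more than 30 mm or tipped (distance of plain_mid from where it was at the start of the episode above 0.03 m or angle between plain_mid's own z axis and vertical above 0.4 rad).
It fails at once if the jar is moved more than 30 mm or tipped (distance of frit_jar from where it was at the start of the episode above 0.03 m or angle between frit_jar's own z axis and vertical above 0.4 rad).
It fails at once if the tool can is moved more than 30 mm or tipped (distance of tool_can from where it was at the start of the episode above 0.03 m or angle between tool_can's own z axis and vertical above 0.4 rad).
It fails at once if the paddle is moved more than 30 mm or tipped (distance of paddle from where it was at the start of the episode above 0.03 m or angle between paddle's own z axis and vertical above 0.4 rad).
It also fails if it takes over 70 s, if anything falls off the work surface, if the arm or the gripper's body presses on something with over 40 N, if the wrist force passes 120 N, or if a joint passes its speed limit or range.

### The arm

A 6-joint arm with a two-finger parallel gripper is mounted at the origin on the work surface. World frame = base frame: x ahead of the robot, y to its left, z up, the work surface at z = 0. Lengths are in m, angles in rad, forces in N, time in s.
With the tool pointing down it reaches from about 0.35 to 0.725 m from the base axis. Payload 6 kg.
Tool frame: the origin (TCP) lies at the very end of the fingers, on their centre line; the grasp point (between the pads) lies manip.grasp_offset behind it (manip.grasp_offset is the distance from the TCP to the grasp point, in m); z points along the fingers, y is the line along which they close (so a half turn about z gives the same grasp; the last joint's range is limited). The gripper opens to 85 mm and grips with 20 to 120 N. Pads are 22 mm wide; open, the fingers measure 114 mm over their backs; the gripper's body (76 mm by 85 mm) begins 54 mm behind the grasp point. The pads swing forward as they close: fully open they stand 13 mm farther back than shut.
Start: joints at [-0.911, 0.04, 0.085, 0, -1.615, -0.334], TCP at [0.192, -0.568, 0.231] pointing down, gripper open.
Joint ranges: [-2.56, 2.56], [-1.29, 2.01], [-1.08, 1.49], [-3.29, 1.98], [-2.81, -0.18], [-2.99, 2.99]. Speed limits (rad/s): [2.57, 2.57, 3.01, 3.14, 3.14, 3.14].

### API

Orientations are given as [roll, pitch, yaw] about the fixed x, y, z axes, in that order (R = Rz(yaw) Ry(pitch) Rx(roll)).
In Python, from cell import manip gives the robot as it stands.
- The arm moves only by the tool step_arm, never from a script. Its argument "motion" is a list of rows, each a list of 3 entries, a list of its own where there are three numbers: the shift along the tool's x, y, z in units of 40 mm (1.0 is 40 mm), then the turn, a rotation vector about the tool's x, y, z in units of 8 degrees (1.0 is 8 degrees), then the opening, from 0 (shut) to 1 (fully open). In form: [[[x, y, z], [rx, ry, rz], claw], ...]. A call has 1 to 10 rows; each row is the pose to reach, as a shift and turn from the pose commanded when the call began, along the tool's axes at that moment; what a row does not reach only later rows make up. A row lasts 1/10 s, in which the tool goes at most 50 mm and 8.59 degrees, less where a joint would pass 70% of its speed; a pose out of reach is approached as far as the arm can. A call with a gripper value outside its range is refused whole. The fingers move at their own pace and stop on an object; the grip force is fixed at half the most. Time passes only in rows, so rows that repeat a pose let the fingers close. It gives the time, the measured TCP pose, the force, the opening and the grip force at its end, in the units of the state.
- manip.observe(): the state, without advancing time (a new reading comes with each control period).
- manip.capture(name): name is "scene" or "side" or "wrist"; returns (picture, depth): 384x512x3 uint8, red, green, blue; 384x512 float32, m along the optical axis (not along the pixel's ray), 0 where there is no reading.
- manip.get_calibration(name): a dict with "K" (3x3 intrinsics, pixels), "rvec" (rotation vector, rad) and "tvec" (3), from world to camera coordinates, as OpenCV has them; the wrist camera has in their place "T_tool_cam" (4x4, takes a point from camera to tool coordinates, whose origin is the TCP and whose axes are the flange's). Camera axes: x right, y down, z forward; pixel columns grow to the right and rows downward; lengths in m; the calibration is good to about 2 mm. The wrist camera is an equidistant fisheye: a pixel r from the principal point sees the ray r / f radians off the axis. A picture is of the moment at which its call begins: read the wrist's pose just before it. get_calibration takes no time and is no camera call.
- manip.hand_in(): hands the job in; it is judged then, once.
Trained networks look in the newest picture that a camera, given by its name, has taken for a name from the list of things; names that differ only in an ending like _2 or _b are one class to them, and where a whole thing is asked for, a point or a joint stands for the part that bears it (a point fixed in the world has none). Each returns a list of dicts, best first, with "conf" (0 to 1); they miss things now and then, are a little off and sometimes report something else, mostly with a low value. They report only what shows in the picture. A call takes as long as a camera call. They do not tell look-alikes from the thing itself.
- manip.trace(camera, target): "mask" (384x512 bool, what is visible of it) and "rect" ([left, top, right, bottom] in pixels, round what is visible of it).
- manip.place_of(camera, target): "uv" ([column, row] in pixels: a listed point, or the origin of a listed thing).
The state is a dict: "t": time; "joint_pos": joint angles; "qd": joint speeds; "effort": joint torques, N m; "tcp_pos": TCP position; "eef_rot": TCP orientation; "ft_force": force on the tool from outside, world axes, zero at the start; "moment": the same for the moment, N m; "opening": opening from 0.0 (shut) to 1.0 (fully open); "grip_force": force on a finger pad.
Only numpy, scipy, OpenCV 4.12 (cv2) and the standard library are available. Lean on these libraries where they do the work, as an engineer would, in place of code of your own. Each camera call takes 0.05 s, during which the arm holds its last target. There are 200 camera calls.

## Working session

There is one attempt and no reset: what is moved stays moved. The work goes in short steps, Python scripts to look and compute and a tool call to move; the robot and the scene stay as the last step left them, time stands still between calls to the robot, and variables do not carry over. Pictures are saved under pics/ and viewed, at most 10 in all, crops included, and the job is handed in when it is done.

Besides the shell and the picture viewer there is one more tool, called after ">>>" by a JSON object that holds its "api" and its "payload". step_arm: Moves the arm, as the interface text tells. Its arguments: {"type":"object","properties":{"motion":{"type":"array","items":{"type":"array"}}},"required":["motion"]}

```bash
mkdir -p pics; cat > h.py <<'E'
import numpy as np, cv2
from cell import manip
from scipy.spatial.transform import Rotation as R
def cal(c):
    k=manip.get_calibration(c); return np.array(k["K"]),R.from_rotvec(np.ravel(k["rvec"])).as_matrix(),np.ravel(k["tvec"])
def cloud(c,d):
    K,Rm,t=cal(c); v,u=np.indices(d.shape)
    P=np.stack([(u-K[0,2])/K[0,0]*d,(v-K[1,2])/K[1,1]*d,d],-1)
    return (P-t)@Rm
def onplane(c,uv,z):
    K,Rm,t=cal(c); r=Rm.T@np.array([(uv[0]-K[0,2])/K[0,0],(uv[1]-K[1,2])/K[1,1],1]); o=-Rm.T@t
    return o+r*(z-o[2])/r[2]
def save(n,img,s=1.0): cv2.imwrite(f"pics/{n}.png",cv2.resize(img[...,::-1],None,fx=s,fy=s,interpolation=cv2.INTER_CUBIC))
E
python3 - <<'E'
from h import *
o=manip.observe(); print({k:np.round(v,3).tolist() for k,v in o.items()}, manip.grasp_offset)
Z=dict(flatted_mid=.039,flat_face=.014,plain_mid=.039,vstop=0,seat_round=.039,seat_home=.039,gate_pin=0,gate_knob=.052,frit_jar=0,tool_can=0,paddle=0)
for c in("scene","side"):
    p,d=manip.capture(c); save(c,p,1.5); np.savez(c,p=p,d=d)
    for n,z in Z.items():
        print(c,n,[(round(q["conf"],2),np.round(q["uv"]).tolist(),np.round(onplane(c,q["uv"],z)[:2],3).tolist()) for q in manip.place_of(c,n)[:4]])
E
```

```text
{'t': 0.0, 'joint_pos': [-0.911, 0.041, 0.084, -0.0, -1.615, -0.334], 'qd': [0.001, -0.001, 0.0, 0.001, -0.0, -0.0], 'effort': [-0.001, -36.821, 34.741, 6.933, -0.005, 0.0], 'tcp_pos': [0.192, -0.568, 0.23], 'eef_rot': [3.14, -0.0, -2.816], 'ft_force': [-0.038, 0.131, -0.094], 'moment': [0.056, 0.017, -0.035], 'grip_force': 0.0, 'opening': 1.003} 0.0187
scene flatted_mid [(0.85, [210.0, 84.0], [0.285, -0.377]), (0.74, [193.0, 123.0], [0.444, -0.324]), (0.69, [159.0, 102.0], [0.439, -0.464])]
scene flat_face [(0.95, [206.0, 94.0], [0.311, -0.379]), (0.8, [173.0, 111.0], [0.425, -0.421]), (0.73, [186.0, 139.0], [0.488, -0.317])]
scene plain_mid [(0.65, [387.0, 228.0], [0.432, 0.32])]
scene vstop [(0.89, [249.0, 328.0], [0.848, 0.163]), (0.73, [304.0, 193.0], [0.441, 0.074]), (0.72, [202.0, 222.0], [0.682, -0.108])]
scene seat_round [(0.95, [318.0, 170.0], [0.376, 0.075])]
scene seat_home []
scene gate_pin [(0.93, [293.0, 318.0], [0.766, 0.239]), (0.9, [242.0, 218.0], [0.609, -0.025]), (0.74, [338.0, 195.0], [0.393, 0.158]), (0.57, [171.0, 200.0], [0.677, -0.224])]
scene gate_knob [(0.9
[... 713 characters left out ...]
35.0, 175.0], [0.492, -0.318])]
side seat_round [(0.66, [163.0, 205.0], [0.765, 0.159]), (0.57, [280.0, 268.0], [0.371, 0.076])]
side seat_home [(0.97, [278.0, 262.0], [0.386, 0.068]), (0.7, [163.0, 200.0], [0.778, 0.148]), (0.61, [266.0, 180.0], [0.613, -0.122])]
side gate_pin [(0.98, [244.0, 208.0], [0.605, -0.021]), (0.66, [145.0, 226.0], [0.767, 0.233]), (0.63, [252.0, 292.0], [0.387, 0.163])]
side gate_knob [(0.81, [296.0, 282.0], [0.307, 0.084]), (0.75, [260.0, 223.0], [0.505, 0.014]), (0.68, [181.0, 212.0], [0.697, 0.145])]
side frit_jar [(0.71, [135.0, 296.0], [0.601, 0.386])]
side tool_can [(0.94, [276.0, 158.0], [0.684, -0.244])]
side paddle [(0.9, [226.0, 185.0], [0.714, -0.045])]
```

View pics/scene.png

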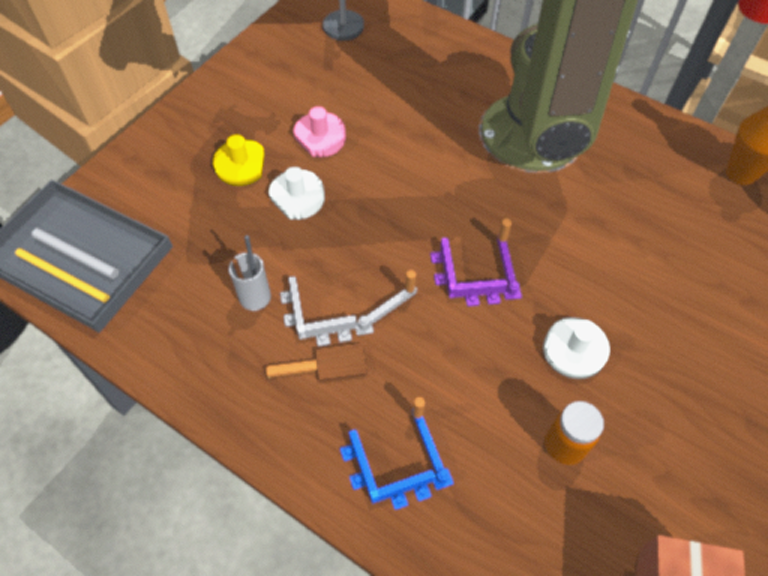

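View pics/side.png

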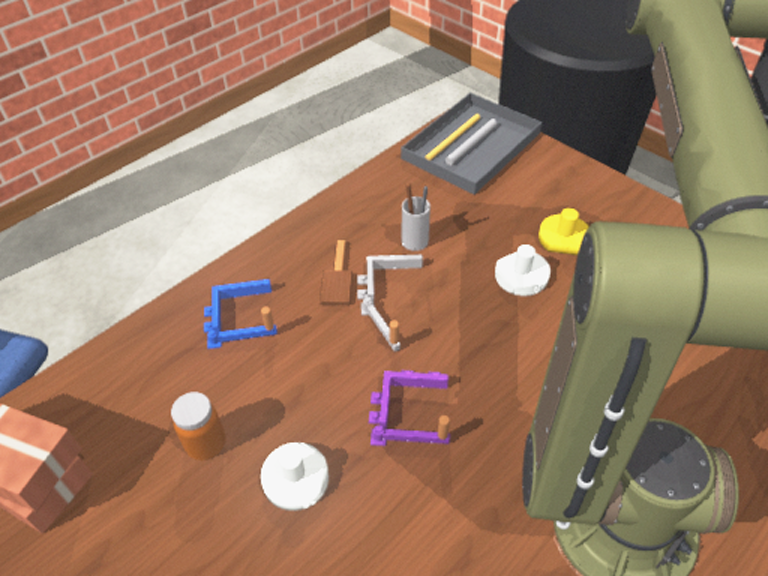

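The scene image (1.5x) shows three bases with a flat or similar: pink at (319,132), yellow at (239,160) and white at (297,192). There is also a white plain disc at (577,347). The white base at (297,192) fits because it is plain aluminium with a flat, at about (0.444,-0.324). For the V-stop, the grey one at (300,325) is the real one, and the purple and blue ones are look-alikes. Next I'll confirm in a crop and fit the geometry from depth.

```bash
cat > fit.py <<'E'
from h import *
from scipy.optimize import minimize, least_squares
def pts(c):
    f=np.load(c+".npz"); return cloud(c,f["d"]),f["p"],f["d"]
T=[]; B=[]
for c in("scene","side"):
    P,p,d=pts(c); ok=d>0; X,Y,Z=P[...,0],P[...,1],P[...,2]
    b=ok&(abs(X-.55)<.03)&(abs(Y+.2)<.05); print(c,"bench z",np.round(np.percentile(Z[b],[10,50,90]),4))
    v=ok&(np.hypot(X-.62,Y+.1)<.16)&(Z>.024)&(Z<.034)&(X>.52); print("V",v.sum())
    T.append(P[v][:,:2])
    g=ok&(np.hypot(X-.444,Y+.324)<.08)
    fl=g&(Z>.018)&(Z<.031); hb=g&(Z>.07)&(Z<.085)
    print("flange",fl.sum(),P[fl].mean(0).round(4),"hubtop",hb.sum(),P[hb].mean(0).round(4))
    ph=ok&(np.hypot(X-.437,Y-.322)<.08)&(Z>.07)&(Z<.085); print("plain hub",P[ph].mean(0).round(4))
    k=ok&(np.hypot(X-.505,Y-.003)<.04)&(Z>.066)&(Z<.08); print("knob top",k.sum(),P[k].mean(0).round(4))
    gb=ok&(np.hypot(X-.55,Y+.0)<.08)&(Z>.015)&(Z<.026); print("gatebar",gb.sum())
    if gb.sum()>10:
        q=P[gb][:,:2]; l=cv2.fitLine(q.astype(np.float32),cv2.DIST_HUBER,0,.01,.01).ravel(); print(" line",l.round(4),np.degrees(np.arctan2(l[1],l[0])))
    # flat direction: per-angle max radius of flange pts about hub
    h=P[hb].mean(0)[:2]; q=P[fl][:,:2]-h; a=np.degrees(np.arctan2(q[:,1],q[:,0])); r=np.hypot(*q.T)
    print({int(s):round(float(r[(a>=s)&(a<s+15)].max()*1000),1) for s in range(-180,180,15) if ((a>=s)&(a<s+15)).any()})
    np.savez("t_"+c,T=P[v][:,:2])
def cost(x,t):
    th=x[2]; ex=np.array([np.cos(th),np.sin(th)]); ey=np.array([-ex[1],ex[0]])
    u=(t-x[:2])@ex; w=(t-x[:2])@ey
    def box(u,w,x0,x1,y0,y1): return np.hypot(np.maximum(abs(u-(x0+x1)/2)-(x1-x0)/2,0),np.maximum(abs(w-(y0+y1)/2)-(y1-y0)/2,0))
    dd=np.minimum(box(u,w,-.012,.094,-.012,0),box(u,w,-.012,0,-.012,.105))
    # centreline pull so that strip is centred
    s=np.minimum(box(u,w,-.006,.094,-.006,-.006),box(u,w,-.006,-.006,-.006,.105))
    return np.minimum(dd,.006).sum()+.3*np.minimum(s,.012).sum()
for n,t in(("scene",T[0]),("side",T[1]),("both",np.vstack(T))):
    best=min((minimize(cost,[.685,-.108,a],args=(t,),method="Nelder-Mead",options=dict(initial_simplex=np.array([[.685,-.108,a],[.695,-.108,a],[.685,-.098,a],[.685,-.108,a+.1]]),maxiter=2000)) for a in(2.3,2.42,2.55)),key=lambda r:r.fun)
    print("V",n,best.x.round(4),np.degrees(best.x[2]).round(2),best.fun/len(t))
E
python3 fit.py
python3 - <<'E'
from h import *
a=np.load("scene.npz")["p"]; save("crop",np.hstack([a[60:160,130:250],a[180:280,330:450]]),3.2)
print(manip.get_calibration("wrist")["T_tool_cam"])
E
```

```text
scene bench z [-0.0022  0.0006  0.0035]
V 414
flange 617 [ 0.4449 -0.3029  0.0254] hubtop 109 [ 0.4423 -0.3089  0.0775]
plain hub [0.4356 0.3163 0.0784]
knob top 39 [0.5052 0.0075 0.0746]
gatebar 183
 line [ 0.9491 -0.3149  0.565  -0.0094] -18.357475
{-180: 57.9, -165: 59.3, -120: 58.3, -105: 57.3, -90: 56.7, -75: 56.4, -60: 54.0, -45: 48.2, -30: 44.3, -15: 44.3, 0: 48.1, 15: 55.8, 30: 55.8, 45: 53.6, 60: 55.5, 75: 54.3, 90: 54.5, 105: 54.3, 120: 54.5, 135: 54.4, 150: 57.2, 165: 55.5}
side bench z [-0.0007  0.0023  0.0054]
V 314
flange 569 [ 0.4327 -0.3016  0.0266] hubtop 103 [ 0.4394 -0.3103  0.0787]
plain hub [0.433  0.3154 0.079 ]
knob top 38 [0.5038 0.0065 0.0746]
gatebar 125
 line [ 0.9508 -0.3098  0.5646 -0.0104] -18.048977
{-180: 54.0, -165: 54.2, -150: 53.1, -135: 56.6, -120: 57.3, -105: 60.8, -90: 62.6, -45: 52.4, -30: 48.9, -15: 47.3, 0: 55.5, 15: 55.2, 30: 54.8, 45: 55.1, 60: 56.0, 75: 54.1, 90: 53.9, 105: 53.0, 120: 53.4, 135: 54.7, 150: 55.3, 165: 53.2}
V scene [ 0.6791 -0.1074  2.3764] 136.16 0.003119949954036886
V side [ 0.6787 -0.1095  2.3665] 135.59 0.00428521574494215
V both [ 0.6789 -0.108   2.3797] 136.35 0.003646381335530893
[[ 3.47592309e-04 -9.52713618e-01 -3.03869448e-01  7.67762319e-02]
 [ 9.99999937e-01  3.09088161e-04  1.74811215e-04 -2.44147581e-04]
 [-7.26225765e-05 -3.03869489e-01  9.52713665e-01 -1.41542329e-01]
 [ 0.00000000e+00  0.00000000e+00  0.00000000e+00  1.00000000e+00]]
```

View pics/crop.png

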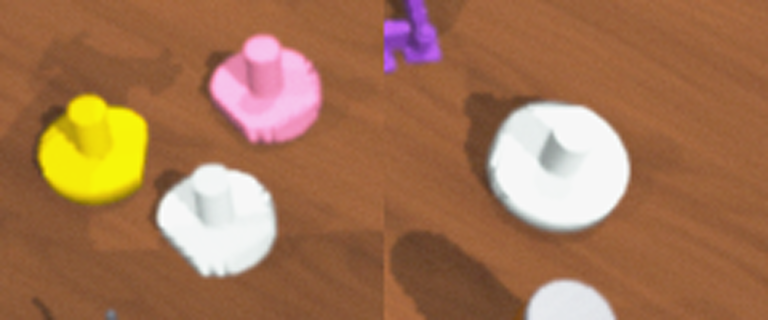

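The crop shows the white base with a clear flat, cut at the lower left, and the other white disc fully round. It is also neither pink nor yellow, so it is the target. Moving above it.

>>> {"api": "step_arm", "payload": {"motion": [[[-7.97,4.14,1.5],[0,0,-5.84],1],[[-7.97,4.14,1.5],[0,0,-5.84],1],[[-7.97,4.14,1.5],[0,0,-5.84],1],[[-7.97,4.14,1.5],[0,0,-5.84],1],[[-7.97,4.14,1.5],[0,0,-5.84],1],[[-7.97,4.14,1.5],[0,0,-5.84],1],[[-7.97,4.14,1.5],[0,0,-5.84],1],[[-7.97,4.14,1.5],[0,0,-5.84],1],[[-7.97,4.14,1.5],[0,0,-5.84],1],[[-7.97,4.14,1.5],[0,0,-5.84],1]]}}

```text
t: 2.2
tcp_pos: [0.441, -0.3097, 0.1715]
eef_rot: [-3.142, -0.0, -2.0]
ft_force: [-0.1, -1.1, 0.9]
opening: 1.001
grip_force: 0.0
```

```bash
cat >> h.py <<'E'
def wcloud(d,o):
    k=manip.get_calibration("wrist"); K=np.array(k["K"]); Tc=np.array(k["T_tool_cam"])
    v,u=np.indices(d.shape); mx=(u-K[0,2])/K[0,0]; my=(v-K[1,2])/K[1,1]; th=np.hypot(mx,my)
    s=np.where(th>1e-6,np.tan(np.minimum(th,1.5))/np.maximum(th,1e-6),1)
    P=np.stack([mx*s*d,my*s*d,d],-1)@Tc[:3,:3].T+Tc[:3,3]
    return P@R.from_euler("xyz",o["eef_rot"]).as_matrix().T+np.array(o["tcp_pos"])
def wsnap(n):
    o=manip.observe(); p,d=manip.capture("wrist"); save(n,p,1.5); P=wcloud(d,o); P[d<=0]=np.nan; np.savez(n,p=p,P=P); return p,P
E
python3 - <<'E'
from h import *
p,P=wsnap("w1"); X,Y,Z=np.moveaxis(P,-1,0)
g=np.hypot(X-.441,Y+.309)<.075
b=(np.hypot(X-.441,Y+.309)<.12)&(np.hypot(X-.441,Y+.309)>.09); print("bench",np.nanpercentile(Z[b],[10,50,90]))
hb=g&(Z>.07)&(Z<.085); fl=g&(Z>.018)&(Z<.031)
for m in(hb,fl): 
    q=P[m][:,:2]; print(m.sum(),P[m].mean(0).round(4),cv2.minEnclosingCircle((q*1000).astype(np.float32)))
from scipy.optimize import minimize
q=P[fl][:,:2]; h=P[hb][:,:2].mean(0)
for c in(h,np.array([.441,-.309])):
    d=q-c;a=np.degrees(np.arctan2(d[:,1],d[:,0])); r=np.hypot(*d.T)
    print({int(s):round(float(np.percentile(r[(a>=s)&(a<s+10)],98)*1000),1) for s in range(-180,180,10) if ((a>=s)&(a<s+10)).sum()>3})
E
```

```text
bench [-0.00187971 -0.00090839  0.00033508]
1352 [ 0.4399 -0.313   0.0767] ((440.0672607421875, -312.388671875), 17.864112854003906)
6833 [ 0.4359 -0.3163  0.024 ] ((440.85638427734375, -312.04278564453125), 55.32274627685547)
{-180: 53.8, -170: 53.6, -160: 53.1, -150: 53.0, -140: 53.1, -130: 53.3, -120: 53.5, -110: 53.4, -100: 53.6, -90: 53.3, -80: 53.6, -70: 54.4, -60: 54.5, -50: 52.8, -40: 48.3, -30: 46.0, -20: 45.1, -10: 45.8, 0: 48.4, 10: 53.2, 20: 55.3, 30: 55.1, 40: 55.4, 50: 55.5, 60: 55.3, 70: 55.8, 80: 55.7, 90: 55.5, 100: 54.8, 110: 54.6, 120: 54.6, 130: 54.4, 140: 54.4, 150: 54.1, 160: 54.1, 170: 53.8}
{-180: 55.2, -170: 55.6, -160: 55.9, -150: 56.1, -140: 56.6, -130: 57.1, -120: 57.7, -110: 57.5, -100: 57.5, -90: 57.3, -80: 57.3, -70: 57.4, -60: 57.0, -50: 53.1, -40: 48.0, -30: 45.9, -20: 45.3, -10: 45.8, 0: 48.5, 10: 52.2, 20: 52.9, 30: 51.8, 40: 51.8, 50: 51.4, 60: 51.2, 70: 51.7, 80: 51.6, 90: 51.6, 100: 51.6, 110: 51.2, 120: 51.9, 130: 52.2, 140: 53.0, 150: 53.4, 160: 54.0, 170: 54.5}
```

View pics/w1.png

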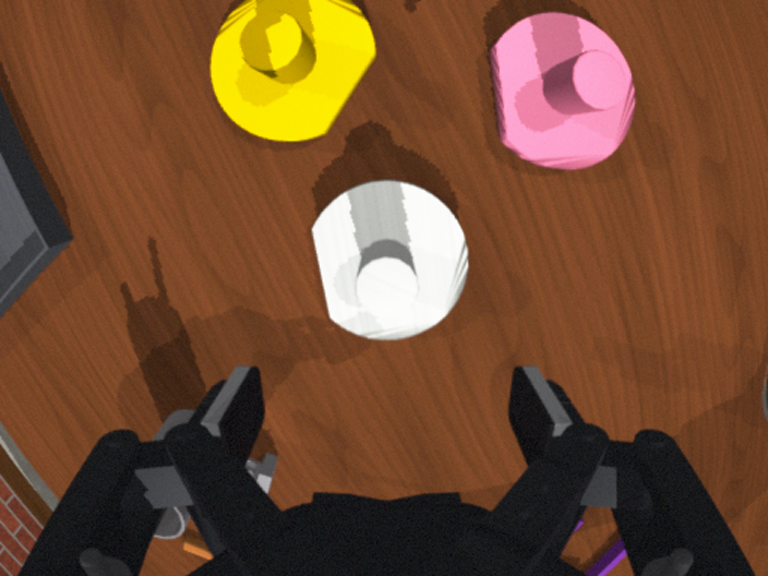

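The wrist view shows the white base centred at (388,270) with its flat on the left. The fingers are clear of everything. Axis ≈ (0.4405,-0.3122), flat at -15° in world. Going down and gripping.

>>> {"api": "step_arm", "payload": {"motion": [[[0.06,-0.015,1.0],[0,0,0],1],[[0.06,-0.015,2.0],[0,0,0],1],[[0.06,-0.015,3.0],[0,0,0],1],[[0.06,-0.015,3.42],[0,0,0],1],[[0.06,-0.015,3.42],[0,0,0],1],[[0.06,-0.015,3.42],[0,0,0],0],[[0.06,-0.015,3.42],[0,0,0],0],[[0.06,-0.015,3.42],[0,0,0],0],[[0.06,-0.015,3.42],[0,0,0],0],[[0.06,-0.015,3.42],[0,0,0],0]]}}

```text
t: 3.25
tcp_pos: [0.4409, -0.3122, 0.0362]
eef_rot: [-3.14, -0.0, -2.0]
ft_force: [-2.6, 1.4, 5.5]
opening: 0.405
grip_force: 60.7
```

>>> {"api": "step_arm", "payload": {"motion": [[[0,0,0],[0,0,0],0],[[0,0,0],[0,0,0],0],[[0,0,-0.5],[0,0,0],0],[[0,0,-1.0],[0,0,0],0],[[0,0,-1.5],[0,0,0],0],[[0,0,-1.5],[0,0,0],0],[[0,0,-1.5],[0,0,0],0]]}}

```text
t: 3.95
tcp_pos: [0.4403, -0.3112, 0.093]
eef_rot: [3.14, 0.001, -2.001]
ft_force: [0.1, 0.4, -7.4]
opening: 0.406
grip_force: 62.0
```

>>> {"api": "step_arm", "payload": {"motion": [[[-0.6,-0.07,0],[0,0,1.0],0],[[-1.2,-0.14,0],[0,0,2.0],0],[[-1.8,-0.21,0],[0,0,3.0],0],[[-2.4,-0.29,0],[0,0,4.0],0],[[-3.0,-0.36,0],[0,0,5.0],0],[[-3.6,-0.43,0],[0,0,6.0],0],[[-4.2,-0.5,0],[0,0,7.0],0],[[-4.8,-0.58,0],[0,0,8.0],0],[[-5.4,-0.65,0],[0,0,9.0],0],[[-5.83,-0.7,0],[0,0,10.0],0]]}}

```text
t: 4.95
tcp_pos: [0.5626, -0.11, 0.0916]
eef_rot: [-3.141, -0.004, 2.881]
ft_force: [-0.8, -0.0, -7.2]
opening: 0.408
grip_force: 61.7
```

>>> {"api": "step_arm", "payload": {"motion": [[[0,0,0],[0,0,1.0],0],[[0,0,0],[0,0,2.0],0],[[0,0,0],[0,0,3.0],0],[[0,0,0],[0,0,4.0],0],[[0,0,0],[0,0,5.0],0],[[0,0,0],[0,0,6.0],0],[[0,0,0],[0,0,6.07],0],[[0,0,0],[0,0,6.07],0]]}}

```text
t: 5.75
tcp_pos: [0.5624, -0.1114, 0.0927]
eef_rot: [-3.139, -0.002, 2.042]
ft_force: [-0.7, 0.2, -6.7]
opening: 0.408
grip_force: 61.7
```

```bash
python3 - <<'E'
from h import *
print(np.round(manip.observe()["joint_pos"],2))
wsnap("w2")
for c in("scene","side"):
    p,d=manip.capture(c); np.savez(c,p=p,d=d)
    if c=="scene": save("s2",p[100:270,150:330],3.2)
E
sed -i 's/\.62,Y+\.1)<\.16)/.62,Y+.1)<.16)\&(np.hypot(X-.563,Y+.1105)>.065)/' fit.py; python3 fit.py | grep -E "^V (scene|side|both) "
```

```text
[ 0.15  0.   -0.21 -0.   -1.36 -2.82]
V scene [ 0.6792 -0.1074  2.3771] 136.2 0.003421182489470499
V side [ 0.6797 -0.1091  2.404 ] 137.74 0.0041858210934746076
V both [ 0.6791 -0.1076  2.3859] 136.7 0.003723135931628112fit.py:13: RuntimeWarning: Mean of empty slice.
  print("flange",fl.sum(),P[fl].mean(0).round(4),"hubtop",hb.sum(),P[hb].mean(0).round(4))
  ret = um.true_divide(
fit.py:20: RuntimeWarning: Mean of empty slice.
  h=P[hb].mean(0)[:2]; q=P[fl][:,:2]-h; a=np.degrees(np.arctan2(q[:,1],q[:,0])); r=np.hypot(*q.T)
```

View pics/w2.png

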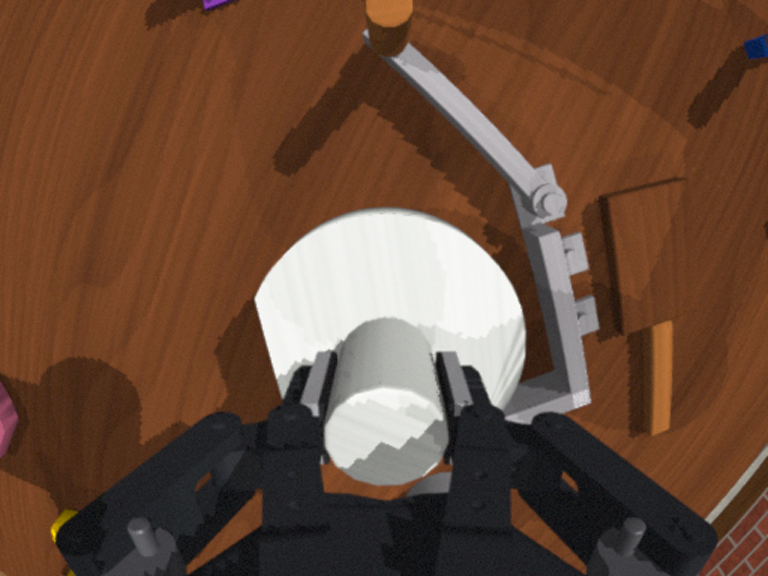

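The wrist view shows the base held in front of the V, with its flat on the left edge (265,340). The gate bar is open, running from the pin (548,203) to the knob (388,20). Refining the V pose from this closer view.

```bash
python3 - <<'E' 2>/dev/null
import io,contextlib
with contextlib.redirect_stdout(io.StringIO()):
    from fit import *
f=np.load("w2.npz"); P=f["P"]; X,Y,Z=np.moveaxis(P,-1,0)
m=(np.hypot(X-.62,Y+.1)<.16)&(Z>.024)&(Z<.033)&(np.hypot(X-.563,Y+.11)>.064)
ex=np.array([np.cos(2.38),np.sin(2.38)]); ey=np.array([-ex[1],ex[0]])
D=P[...,:2]-[.679,-.1076]; u=D@ex; w=D@ey
m&=(np.abs(w+.006)<.012)&(u<.096)&(u>-.018)|(np.abs(u+.006)<.012)&(w>-.018)&(w<.11)
t=P[m][:,:2]; print(m.sum(),Z[m].mean(), "plain part",((w>0.005)&m).sum())
r=minimize(cost,[.679,-.1076,2.38],args=(t,),method="Nelder-Mead",options=dict(initial_simplex=np.array([[.679,-.108,2.38],[.684,-.108,2.38],[.679,-.103,2.38],[.679,-.108,2.42]]),maxiter=2000)); print(r.x.round(4),np.degrees(r.x[2]),r.fun/len(t))
g=m&(u>.02)&(u<.09); l=cv2.fitLine(P[g][:,:2].astype(np.float32),cv2.DIST_HUBER,0,.01,.01).ravel(); print("gate cheek dir",np.degrees(np.arctan2(l[1],l[0])),g.sum(),"w range",np.percentile(w[g],[2,50,98]).round(4))
h=(np.hypot(X-.5625,Y+.111)<.03)&(Z>.12)&(Z<.145); print("hub top",h.sum(),np.nanmean(P[h],0).round(4))
o=manip.observe(); print(np.round(o["tcp_pos"],4),np.round(o["eef_rot"],3))
E
```

```text
2292 0.028611580547737308 plain part 408
[ 0.6775 -0.1075  2.378 ] 136.24895141420015 0.0009602486199023535
gate cheek dir -43.603977 1286 w range [-0.0111 -0.0047  0.0007]
hub top 7218 [ 0.5604 -0.1063  0.1322]
[ 0.5629 -0.1115  0.0938] [-3.141e+00 -1.000e-03  2.041e+00]
```

>>> {"api": "step_arm", "payload": {"motion": [[[0,0,0.5],[0,0,0],0],[[0,0,1.0],[0,0,0],0],[[0,0,1.3],[0,0,0],0],[[0,0,1.42],[0,0,0],0],[[0,0,1.43],[0,0,0],0],[[-0.08,0.19,1.43],[0,0,0],0],[[-0.16,0.38,1.43],[0,0,0],0],[[-0.24,0.57,1.43],[0,0,0],0],[[-0.3,0.7,1.43],[0,0,0],0],[[-0.3,0.7,1.43],[0,0,0],0]]}}

```text
t: 6.9
tcp_pos: [0.5944, -0.1096, 0.0371]
eef_rot: [-3.142, -0.0, 2.039]
ft_force: [-0.3, 0.1, -6.4]
opening: 0.408
grip_force: 61.8
```

>>> {"api": "step_arm", "payload": {"motion": [[[0,0,0.035],[0,0,0],0],[[0,0,0.035],[0,0,0],0],[[-0.03,0.06,0.035],[0,0,0],0],[[-0.05,0.1,0.035],[0,0,0],0],[[-0.05,0.1,0.035],[0,0,0],0]]}}

```text
t: 7.4
tcp_pos: [0.5982, -0.1098, 0.0363]
eef_rot: [-3.141, 0.0, 2.039]
ft_force: [-2.9, -0.4, -0.3]
opening: 0.405
grip_force: 62.1
```

>>> {"api": "step_arm", "payload": {"motion": [[[-0.02,0.04,0],[0,0,0],0],[[-0.03,0.06,0],[0,0,0],0],[[-0.03,0.06,0],[0,0,0],0]]}}

```text
t: 7.7
tcp_pos: [0.6, -0.1099, 0.0364]
eef_rot: [-3.14, -0.0, 2.039]
ft_force: [-7.9, 0.5, 2.5]
opening: 0.406
grip_force: 62.6
```

>>> {"api": "step_arm", "payload": {"motion": [[[-0.01,0.03,0],[0,0,0],0],[[-0.02,0.04,0],[0,0,0],0],[[-0.02,0.04,0],[0,0,0],0],[[-0.02,0.04,0],[0,0,0],0]]}}

```text
t: 8.1
tcp_pos: [0.6003, -0.11, 0.0365]
eef_rot: [-3.136, -0.002, 2.039]
ft_force: [-14.1, 0.8, 7.1]
opening: 0.409
grip_force: 63.1
```

>>> {"api": "step_arm", "payload": {"motion": [[[0.015,-0.03,0],[0,0,0],0],[[0.015,-0.03,0],[0,0,-1.0],0],[[0.015,-0.03,0],[0,0,-2.0],0],[[0.015,-0.03,0],[0,0,-3.0],0],[[0.015,-0.03,0],[0,0,-4.0],0],[[0.015,-0.03,0],[0,0,-5.0],0],[[0.015,-0.03,0],[0,0,-6.0],0],[[0.015,-0.03,0],[0,0,-7.0],0],[[0.015,-0.03,0],[0,0,-7.0],0]]}}

```text
t: 9.0
tcp_pos: [0.6013, -0.1105, 0.0363]
eef_rot: [-3.14, 0.0, 3.017]
ft_force: [-4.1, -2.7, 0.4]
opening: 0.404
grip_force: 62.4
```

>>> {"api": "step_arm", "payload": {"motion": [[[0,0,0],[0,0,-1.0],0],[[0,0,0],[0,0,-2.0],0],[[0,0,0],[0,0,-3.0],0],[[0,0,0],[0,0,-4.0],0],[[0,0,0],[0,0,-5.0],0],[[0,0,0],[0,0,-5.5],0],[[0,0,0],[0,0,-5.5],0]]}}

```text
t: 9.7
tcp_pos: [0.6018, -0.1107, 0.0364]
eef_rot: [-3.14, 0.0, -2.502]
ft_force: [-1.5, -4.5, -2.0]
opening: 0.407
grip_force: 62.2
```

```bash
python3 - <<'E'
from h import *
o=manip.observe(); print(o["t"],np.round(o["tcp_pos"],4),np.round(o["eef_rot"],3),np.round(o["ft_force"],1),np.round(o["moment"],2))
p,P=wsnap("w3"); X,Y,Z=np.moveaxis(P,-1,0)
c=np.array(o["tcp_pos"])[:2]; D=P[...,:2]-c; r=np.hypot(D[...,0],D[...,1]); m=(r<.062)&(Z>.02)&(Z<.0265); a=np.degrees(np.arctan2(D[...,1],D[...,0]))
print({s:(int((m&(a>=s)&(a<s+10)).sum()),round(float(np.percentile(r[m&(a>=s)&(a<s+10)],97)*1000),1)) for s in range(-180,180,10) if (m&(a>=s)&(a<s+10)).sum()>5})
E
```

```text
9.7 [ 0.6018 -0.1107  0.0364] [-3.14   0.    -2.502] [-1.5 -4.5 -2. ] [-1.73  0.27 -0.07]
{-180: (763, 54.2), -170: (791, 54.3), -160: (810, 54.5), -150: (823, 54.6), -140: (825, 54.5), -130: (818, 54.7), -120: (774, 54.6), -110: (767, 54.4), -100: (726, 54.4), -90: (687, 54.4), -80: (637, 55.2), -70: (539, 60.0), -60: (370, 56.5), -50: (233, 55.1), -40: (126, 56.1), -30: (37, 58.1), 90: (12, 54.1), 100: (207, 54.6), 110: (326, 54.4), 120: (477, 53.9), 130: (571, 53.7), 140: (634, 53.6), 150: (673, 53.5), 160: (696, 53.8), 170: (722, 53.7)}
```

View pics/w3.png

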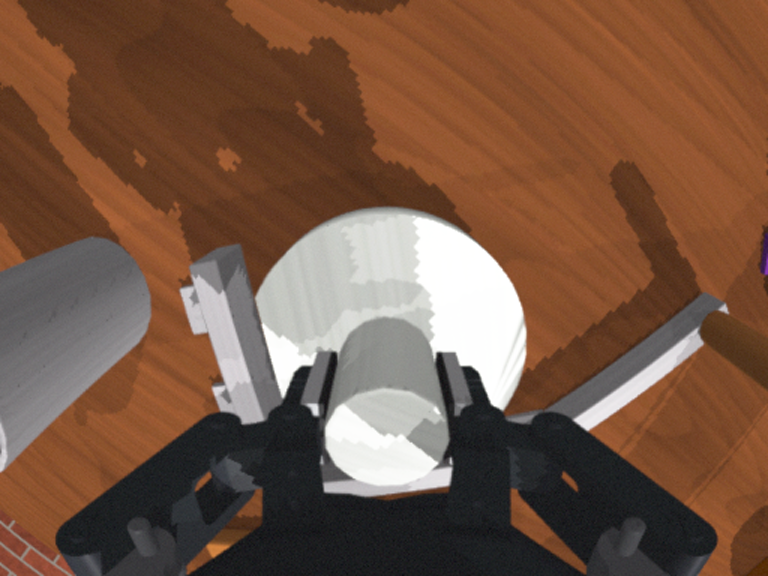

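The wrist view shows the flat on the left, (255,305) to (278,390), almost parallel to the plain cheek, with a small gap. Nothing slipped. Sliding it against the plain cheek.

>>> {"api": "step_arm", "payload": {"motion": [[[-0.01,-0.07,0],[0,0,0],0],[[-0.025,-0.14,0],[0,0,0],0],[[-0.033,-0.2,0],[0,0,0],0],[[-0.033,-0.2,0],[0,0,0],0]]}}

```text
t: 10.15
tcp_pos: [0.6059, -0.1145, 0.0365]
eef_rot: [3.139, -0.002, -2.502]
ft_force: [-10.2, 2.7, 6.0]
opening: 0.407
grip_force: 63.1
```

```bash
python3 - <<'E'
from h import *
o=manip.observe(); print(o["t"],np.round(o["ft_force"],1),np.round(o["moment"],2))
for c in("scene","side"):
    p,d=manip.capture(c)
    for n in("flatted_mid","flat_face"): print(c,n,[(round(q["conf"],2),np.round(onplane(c,q["uv"],.039 if n[-1]=="d" else .014)[:2],3).tolist()) for q in manip.place_of(c,n)])
p,P=wsnap("w4"); X,Y,Z=np.moveaxis(P,-1,0)
c=np.array(o["tcp_pos"])[:2]; D=P[...,:2]-c; r=np.hypot(D[...,0],D[...,1])
a=(np.degrees(np.arctan2(D[...,1],D[...,0]))+360)%360
save("w4c",p[170:300,110:300],4)
E
```

```text
10.15 [-10.2   2.7   6. ] [1.01 3.63 0.23]
scene flatted_mid [(0.92, [0.605, -0.123]), (0.7, [0.44, -0.464]), (0.62, [0.291, -0.375])]
scene flat_face [(0.8, [0.634, -0.151]), (0.68, [0.415, -0.431])]
side flatted_mid [(0.62, [0.617, -0.125]), (0.62, [0.587, -0.016]), (0.45, [0.288, -0.382]), (0.19, [0.603, -0.118])]
side flat_face [(0.78, [0.646, -0.139])]
```

View pics/w4c.png

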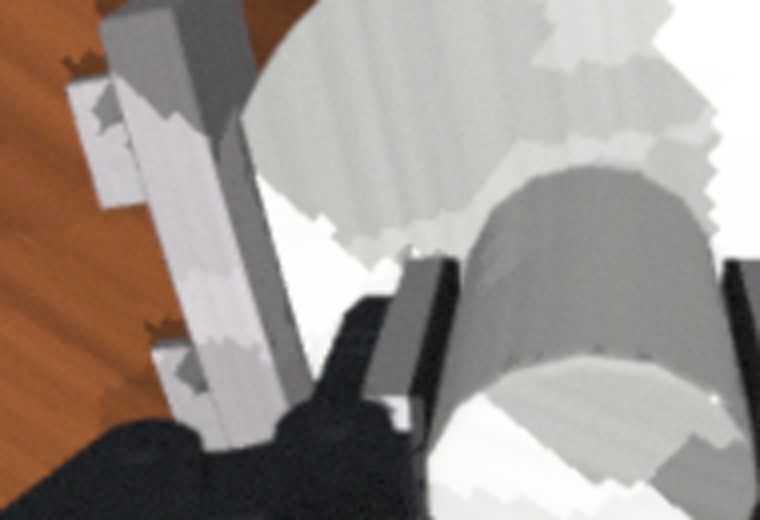

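The crop shows the flat lying along the inner face of the plain cheek, from (245,110) to (310,390). The +0.23 Nm moment suggests its inner corner touches first, so it is slightly under-rotated. Turning a little further while pressing.

>>> {"api": "step_arm", "payload": {"motion": [[[0,0,0],[0,0,-0.25],0],[[0,0,0],[0,0,-0.5],0],[[0,0,0],[0,0,-0.5],0]]}}

```text
t: 10.8
tcp_pos: [0.6073, -0.116, 0.0364]
eef_rot: [-3.14, -0.0, -2.432]
ft_force: [-1.6, -5.0, -0.7]
opening: 0.407
grip_force: 62.3
```

```bash
cat > st.py <<'E'
from h import *
o=manip.observe(); d=(np.array(o["tcp_pos"])[:2]-[.6003,-.110]); th=np.radians(136.3); ex=np.array([np.cos(th),np.sin(th)]); ey=np.array([-ex[1],ex[0]]); F=np.array(o["ft_force"])
print(o["t"],"V xy mm",round(55+1000*d@ex,1),round(55+1000*d@ey,1),"yaw",round(o["eef_rot"][2],3),"FV",round(F[:2]@ex,1),round(F[:2]@ey,1),round(F[2],1),"Mz",round(o["moment"][2],2),"op",round(o["opening"],3),"z",round(o["tcp_pos"][2],4))
E
python3 st.py
```

```text
10.8 V xy mm 45.8 54.5 yaw -2.432 FV -2.3 4.7 -0.7 Mz -0.15 op 0.407 z 0.0364
```

>>> {"api": "step_arm", "payload": {"motion": [[[0,-0.03,0],[0,0,0],0],[[0,-0.05,0],[0,0,0],0],[[0,-0.05,0],[0,0,0],0]]}}

```text
t: 11.1
tcp_pos: [0.6075, -0.1161, 0.0364]
eef_rot: [3.139, -0.001, -2.432]
ft_force: [-9.2, 1.5, 4.3]
opening: 0.405
grip_force: 62.8
```

```bash
python3 st.py
```

```text
11.1 V xy mm 45.6 54.5 yaw -2.432 FV 7.7 5.2 4.3 Mz -0.29 op 0.405 z 0.0364
```

>>> {"api": "step_arm", "payload": {"motion": [[[0,0,0],[0,0,0.08],0],[[0,0,0],[0,0,0.08],0],[[0,0.03,0],[0,0,0.08],0],[[0,0.03,0],[0,0,0.08],0.75],[[0,0.03,0],[0,0,0.08],0.75],[[0,0.03,0],[0,0,0.08],0.75],[[0,0.03,0],[0,0,0.08],0.75]]}}

```text
t: 11.8
tcp_pos: [0.608, -0.1156, 0.0362]
eef_rot: [-3.141, 0.001, -2.44]
ft_force: [-0.8, 0.6, 0.2]
opening: 0.747
grip_force: 0.0
```

>>> {"api": "step_arm", "payload": {"motion": [[[0,0,-0.7],[0,0,0],0.75],[[0,0,-1.6],[0,0,0],0.75],[[0,0,-2.6],[0,0,0],0.75],[[0,0,-3.5],[0,0,0],0.75],[[0,0,-3.5],[0,0,0],0.75],[[0,0,-3.5],[0,0,0],0.75]]}}

```text
t: 12.4
tcp_pos: [0.6082, -0.1156, 0.1771]
eef_rot: [-3.14, 0.003, -2.44]
ft_force: [-0.7, 0.1, -0.3]
opening: 0.751
grip_force: 0.0
```

```bash
python3 st.py; python3 - <<'E'
from h import *
p,P=wsnap("w5"); X,Y,Z=np.moveaxis(P,-1,0)
hb=(np.hypot(X-.6075,Y+.116)<.03)&(Z>.07)&(Z<.085); c=P[hb].mean(0)[:2]; cc=cv2.minEnclosingCircle((P[hb][:,:2]*1000).astype(np.float32)); print("hub",c,cc)
c=np.array(cc[0])/1000
fl=(np.hypot(X-c[0],Y-c[1])<.06)&(Z>.018)&(Z<.0262); D=P[...,:2]-c; r=np.hypot(D[...,0],D[...,1])
th=np.radians(136.3); ex=np.array([np.cos(th),np.sin(th)]); ey=np.array([-ex[1],ex[0]]); u=D@ex; w=D@ey
for lo in range(-30,30,10):
    k=fl&(w>lo/1e3)&(w<(lo+10)/1e3); print(lo,np.percentile(u[k],2).round(4) if k.sum()>10 else None)
for lo in range(-40,50,10):
    k=(w>lo/1e3)&(w<(lo+10)/1e3)&(u<-.03)&(u>-.08)&(Z>.0265)&(Z<.033); print("cheek inner",lo,np.percentile(u[k],[2,98]).round(4) if k.sum()>10 else None)
q=(np.hypot(X-.505,Y-.007)<.03)&(Z>.06)&(Z<.08); print("knob",q.sum(),P[q].mean(0) if q.any() else None)
E
```

```text
12.4 V xy mm 45.4 53.6 yaw -2.44 FV 0.6 0.4 -0.3 Mz 0.02 op 0.751 z 0.1771
hub [ 0.606303   -0.11671838] ((607.319091796875, -115.83728790283203), 17.824790954589844)
-30 -0.0469
-20 -0.047
-10 -0.0471
0 -0.0471
10 -0.0458
20 -0.0458
cheek inner -40 [-0.059  -0.0472]
cheek inner -30 [-0.0586 -0.047 ]
cheek inner -20 [-0.0591 -0.047 ]
cheek inner -10 [-0.0592 -0.0473]
cheek inner 0 [-0.059  -0.0473]
cheek inner 10 [-0.0583 -0.0472]
cheek inner 20 [-0.0586 -0.0475]
cheek inner 30 [-0.0587 -0.0469]
cheek inner 40 [-0.0591 -0.0471]
knob 335 [0.50503962 0.00343611 0.07166025]
```

View pics/w5.png

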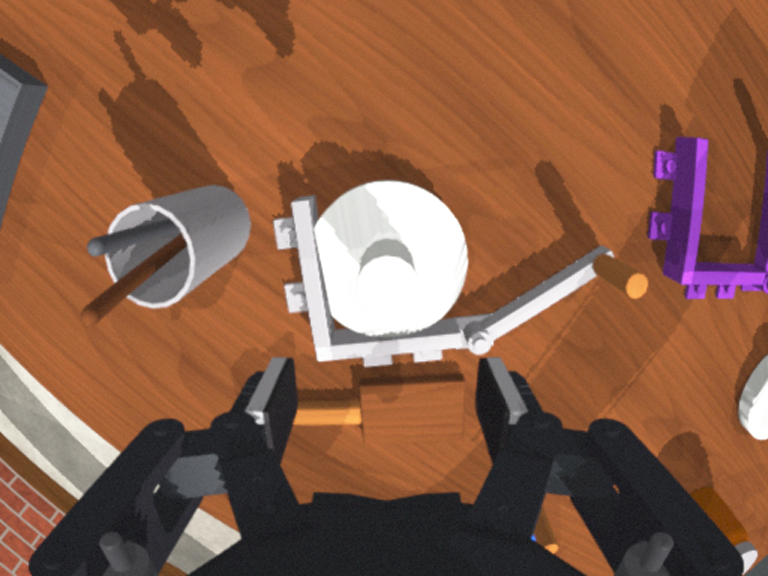

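The wrist view shows the flat against the plain cheek at (315,270) and the rim on the gate cheek at (390,335). The gate is still open, knob at (620,275), and the bystanders are undisturbed. Next I'll straddle the knob.

>>> {"api": "step_arm", "payload": {"motion": [[[0.02,0.5,0],[0,0,1],0.75],[[0.02,1.1,0],[0,0,2],0.75],[[0.02,1.7,0],[0,0,3],0.75],[[0.02,2.3,0],[0,0,4],0.75],[[0.02,2.9,0],[0,0,5],0.75],[[0.02,3.5,0],[0,0,6],0.75],[[0.02,4.01,0],[0,0,7.15],0.75],[[0.02,4.01,0],[0,0,7.15],0.75],[[0.02,4.01,0],[0,0,7.15],0.75]]}}

```text
t: 13.35
tcp_pos: [0.5032, 0.0063, 0.175]
eef_rot: [-3.141, -0.001, 2.848]
ft_force: [-0.0, -0.1, -0.2]
opening: 0.754
grip_force: 0.0
```

```bash
python3 - <<'E'
from h import *
p,P=wsnap("w6"); X,Y,Z=np.moveaxis(P,-1,0); o=manip.observe(); print(np.round(o["tcp_pos"],4),np.round(o["eef_rot"],3),np.round(o["joint_pos"],2))
q=(np.hypot(X-.505,Y-.007)<.03)&(Z>.07)&(Z<.082); print("knob",q.sum(),P[q].mean(0) ,cv2.minEnclosingCircle((P[q][:,:2]*1000).astype(np.float32)))
E
```

```text
[0.5034 0.006  0.1751] [-3.141e+00 -1.000e-03  2.847e+00] [ 0.41 -0.22 -0.26 -0.   -1.53 -2.28]
knob 332 [0.5031328  0.00712509 0.07448179] ((503.9273681640625, 6.959960460662842), 8.928421974182129)
```

>>> {"api": "step_arm", "payload": {"motion": [[[0,0,1.0],[0,0,0],0.75],[[0,0,2.0],[0,0,0],0.75],[[0,0,3.0],[0,0,0],0.75],[[0,0,3.35],[0,0,0],0.75],[[0,0,3.35],[0,0,0],0.32],[[0,0,3.35],[0,0,0],0.32],[[0,0,3.35],[0,0,0],0.32]]}}

```text
t: 14.1
tcp_pos: [0.505, 0.0064, 0.0444]
eef_rot: [3.14, 0.003, 2.845]
ft_force: [0.2, -0.6, 0.9]
opening: 0.322
grip_force: 0.0
```

```bash
cat > arc.py <<'E'
from h import *
import sys
o=manip.observe(); p=np.array(o["tcp_pos"]); Rm=R.from_euler("xyz",o["eef_rot"]).as_matrix(); C=np.array([.6082,-.0247])
print("phi now",np.degrees(np.arctan2(*(p[:2]-C)[::-1]))%360,"r",np.hypot(*(p[:2]-C)))
y=np.degrees(o["eef_rot"][2])%360
for ph in map(float,sys.argv[1:]):
    a=np.radians(ph); t=np.array([*(C+.1085*np.array([np.cos(a),np.sin(a)])),p[2]]); print(ph,(Rm.T@(t-p)/.04).round(3),"rz",round(-(ph-y)/8,2))
E
python3 arc.py 170 176 182 188 194 200 206 212 216
```

```text
phi now 163.22495530233115 r 0.10776260477176079
170.0 [-0.002 -0.32  -0.001] rz -0.87
176.0 [-0.051 -0.6   -0.001] rz -1.62
182.0 [-0.129 -0.873 -0.001] rz -2.37
188.0 [-2.360e-01 -1.136e+00 -1.000e-03] rz -3.12
194.0 [-3.690e-01 -1.387e+00 -1.000e-03] rz -3.87
200.0 [-5.280e-01 -1.622e+00 -1.000e-03] rz -4.62
206.0 [-7.100e-01 -1.839e+00 -1.000e-03] rz -5.37
212.0 [-9.140e-01 -2.037e+00 -1.000e-03] rz -6.12
216.0 [-1.061 -2.156 -0.   ] rz -6.62
```

>>> {"api": "step_arm", "payload": {"motion": [[[0,-0.32,0],[0,0,-0.87],0.32],[[-0.05,-0.6,0],[0,0,-1.62],0.32],[[-0.13,-0.87,0],[0,0,-2.37],0.32],[[-0.24,-1.14,0],[0,0,-3.12],0.32],[[-0.37,-1.39,0],[0,0,-3.87],0.32],[[-0.53,-1.62,0],[0,0,-4.62],0.32],[[-0.71,-1.84,0],[0,0,-5.37],0.32],[[-0.91,-2.04,0],[0,0,-6.12],0.32],[[-1.06,-2.16,0],[0,0,-6.62],0.32],[[-1.06,-2.16,0],[0,0,-6.62],0.32]]}}

```text
t: 15.1
tcp_pos: [0.52, -0.0893, 0.0437]
eef_rot: [-3.14, 0.002, -2.514]
ft_force: [0.4, -0.6, -0.0]
opening: 0.315
grip_force: 0.0
```

```bash
python3 arc.py 220 223 226 228 229 230
```

```text
phi now 216.21084168672866 r 0.10931977788062787
220.0 [-0.027 -0.179  0.   ] rz -0.51
223.0 [-0.041 -0.32   0.001] rz -0.88
226.0 [-0.062 -0.461  0.001] rz -1.26
228.0 [-0.08  -0.554  0.001] rz -1.51
229.0 [-0.091 -0.6    0.001] rz -1.63
230.0 [-0.102 -0.646  0.001] rz -1.76
```

>>> {"api": "step_arm", "payload": {"motion": [[[-0.03,-0.18,0],[0,0,-0.5],0.32],[[-0.04,-0.32,0],[0,0,-0.9],0.32],[[-0.06,-0.46,0],[0,0,-1.25],0.32],[[-0.08,-0.55,0],[0,0,-1.5],0.32],[[-0.08,-0.55,0],[0,0,-1.5],0.32],[[-0.08,-0.55,0],[0,0,-1.5],0.32]]}}

```text
t: 15.7
tcp_pos: [0.5345, -0.1045, 0.0426]
eef_rot: [-3.141, 0.001, -2.307]
ft_force: [-0.2, 0.2, -0.1]
opening: 0.318
grip_force: 0.0
```

```bash
python3 arc.py 229 230; python3 st.py
```

```text
phi now 227.28306804551946 r 0.10857143334206212
229.0 [-0.002 -0.081  0.   ] rz -0.14
230.0 [-0.004 -0.129  0.   ] rz -0.27
15.7 V xy mm 106.4 96.4 yaw -2.307 FV 0.3 0.0 -0.1 Mz 0.0 op 0.318 z 0.0426
```

>>> {"api": "step_arm", "payload": {"motion": [[[0,-0.05,0],[0,0,0],0.32],[[0,-0.1,0],[0,0,0],0.32],[[0,-0.13,0],[0,0,0],0.32],[[0,-0.13,0],[0,0,0],0.32]]}}

```text
t: 16.1
tcp_pos: [0.5373, -0.1074, 0.0421]
eef_rot: [3.139, -0.0, -2.305]
ft_force: [-6.4, 6.6, 6.3]
opening: 0.322
grip_force: 4.4
```

```bash
python3 arc.py; python3 st.py
```

```text
phi now 229.36024433483348 r 0.10892439566750456
16.1 V xy mm 102.4 96.6 yaw -2.305 FV 9.2 -0.4 6.3 Mz -0.0 op 0.322 z 0.0421
```

>>> {"api": "step_arm", "payload": {"motion": [[[0,0.1,0],[0,0,0],0.32],[[0,0.12,0],[0,0,0],0.6],[[0,0.12,0],[0,0,0],0.6],[[0,0.12,0],[0,0,0],0.6],[[0,0.12,-1],[0,0,0],0.6],[[0,0.12,-2],[0,0,0],0.6],[[0,0.12,-3],[0,0,0],0.6],[[0,0.12,-4],[0,0,0],0.6],[[0,0.12,-4],[0,0,0],0.6],[[0,0.12,-4],[0,0,0],0.6]]}}

```text
t: 17.1
tcp_pos: [0.535, -0.105, 0.2029]
eef_rot: [-3.14, 0.002, -2.305]
ft_force: [-1.1, 0.6, -0.6]
opening: 0.601
grip_force: 0.0
```

```bash
python3 - <<'E'
from h import *
p,P=wsnap("w7"); X,Y,Z=np.moveaxis(P,-1,0); o=manip.observe(); print(o["t"],np.round(o["ft_force"],1))
th=np.radians(136.3); ex=np.array([np.cos(th),np.sin(th)]); ey=np.array([-ex[1],ex[0]]); D=P[...,:2]-[.678,-.108]; u=D@ex*1e3; w=D@ey*1e3
def circ(m): c,r=cv2.minEnclosingCircle(np.stack([u[m],w[m]],-1).astype(np.float32)); print(m.sum(),np.round(c,1),round(r,1))
circ((np.hypot(u-45,w-55)<25)&(Z>.072)&(Z<.085)); circ((np.hypot(u-108,w-98)<20)&(Z>.069)&(Z<.082))
ck=[];fl=[];gb=[]
for lo in range(20,100,8):
    s=(w>=lo)&(w<lo+8)
    k=s&(Z>.026)&(Z<.033)&(u<10)&(u>-20); f=s&(Z>.018)&(Z<.0255)&(u>-5)&(u<40)&(np.hypot(u-45,w-55)<60); g=s&(u>95)&(u<120)&(Z>.015)&(Z<.024)
    pc=lambda m,x,q:np.percentile(x[m],q).round(1) if m.sum()>8 else None
    print(lo,"cheek",pc(k,u,98),"flat",f.sum(),pc(f,u,2),"gate",pc(g,u,[2,98]))
E
```

```text
17.15 [-0.   0.3 -0.9]
911 [45.6 54.9] 18.0
257 [106.8  98.4] 8.8
20 cheek -1.4 flat 73 -1.4 gate [101.6 112.5]
28 cheek -1.2 flat 67 -1.4 gate [ 95.5 112.1]
36 cheek -0.8 flat 82 -1.2 gate [ 95.4 111.9]
44 cheek -1.2 flat 109 -1.2 gate [ 95.3 112.7]
52 cheek -0.9 flat 141 -1.0 gate [ 95.1 112.5]
60 cheek -1.0 flat 166 -1.3 gate [ 95.  112.2]
68 cheek -0.9 flat 213 -1.0 gate [ 96.  111.9]
76 cheek -1.2 flat 221 -1.3 gate None
84 cheek -1.4 flat 230 -1.5 gate None
92 cheek -1.6 flat 183 6.5 gate None
```

View pics/w7.png

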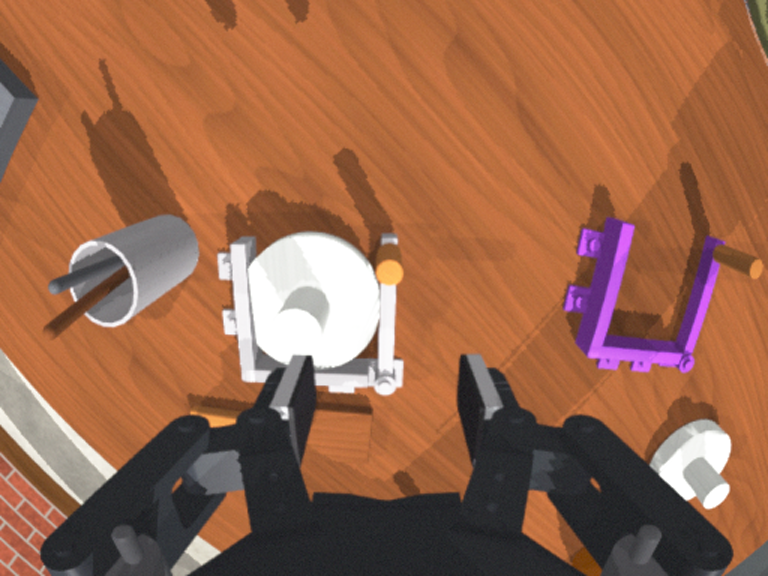

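The wrist view shows the gate shut along the base, pin (385,382) to knob (388,265), with the base seated at (312,300). Knob x is 106.8 mm, which agrees with shut. I'll take one closer look at how parallel the flat is before handing in.

>>> {"api": "step_arm", "payload": {"motion": [[[-1.0,-0.9,0],[0,0,0],0.6],[[-2.0,-1.8,0],[0,0,0],0.6],[[-2.85,-2.47,0.5],[0,0,0],0.6],[[-2.85,-2.47,1.2],[0,0,0],0.6],[[-2.85,-2.47,1.8],[0,0,0],0.6],[[-2.85,-2.47,1.8],[0,0,0],0.6],[[-2.85,-2.47,1.8],[0,0,0],0.6]]}}

```text
t: 17.85
tcp_pos: [0.6837, -0.0869, 0.1292]
eef_rot: [3.141, -0.002, -2.305]
ft_force: [-0.5, -0.1, 0.4]
opening: 0.6
grip_force: 0.0
```

```bash
python3 - <<'E'
from h import *
o=manip.observe(); print(np.round(o["tcp_pos"],4))
p,P=wsnap("w8")
# rectified top view of the plane z=0.026 in V frame, 6 px/mm
k=manip.get_calibration("wrist"); K=np.array(k["K"]); Tc=np.array(k["T_tool_cam"]); Rm=R.from_euler("xyz",o["eef_rot"]).as_matrix()
th=np.radians(136.3); ex=np.array([np.cos(th),np.sin(th)]); ey=np.array([-ex[1],ex[0]])
s=6; uu,ww=np.meshgrid(np.arange(-20,60,1/s),np.arange(-15,110,1/s)[::-1])
W=np.stack([.678+uu/1e3*ex[0]+ww/1e3*ey[0],-.108+uu/1e3*ex[1]+ww/1e3*ey[1],np.full_like(uu,.025)],-1)
C=((W-o["tcp_pos"])@Rm-Tc[:3,3])@Tc[:3,:3]
r=np.hypot(C[...,0],C[...,1]); t=np.arctan2(r,C[...,2])/r
g=cv2.remap(p,(K[0,2]+K[0,0]*t*C[...,0]).astype(np.float32),(K[1,2]+K[1,1]*t*C[...,1]).astype(np.float32),cv2.INTER_CUBIC)
g=g[::1]; cv2.imwrite("pics/rect.png",cv2.resize(g[...,::-1],None,fx=.8,fy=.8)); print(g.shape)
E
```

```text
[ 0.6837 -0.0869  0.1292]
(750, 480, 3)
```

View pics/rect.png

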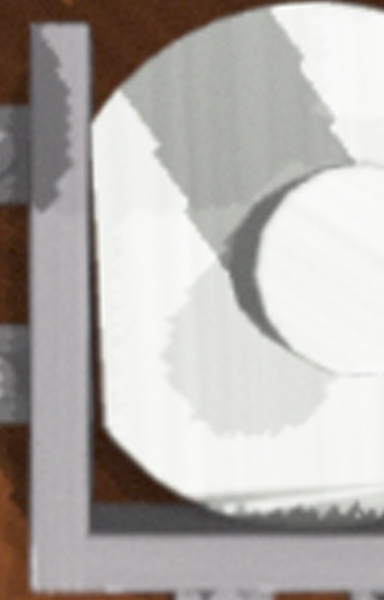

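The rectified view shows the flat running from (91,125) to (105,428) against the cheek edge at column 90. It is about 2.6° off with a 1.7 mm gap: inside the limits but not flush. A gentle push on the hub toward the plain cheek should seat it.

>>> {"api": "step_arm", "payload": {"motion": [[[0.6,0.3,0],[0,0,0],0.6],[[1.3,0.7,0],[0,0,0],0.6],[[1.83,0.94,0],[0,0,0],0.6],[[1.83,0.94,0],[0,0,0],0.6],[[1.83,0.94,0.7],[0,0,0],0.6],[[1.83,0.94,1.4],[0,0,0],0.6],[[1.83,0.94,2.1],[0,0,0],0.6],[[1.83,0.94,2.1],[0,0,0],0.6]]}}

```text
t: 18.7
tcp_pos: [0.6056, -0.1154, 0.0431]
eef_rot: [3.137, -0.003, -2.305]
ft_force: [-0.1, 0.3, -0.9]
opening: 0.601
grip_force: 0.0
```

>>> {"api": "step_arm", "payload": {"motion": [[[0,-0.08,0],[0,0,0],0.6],[[0,-0.14,0],[0,0,0],0.6],[[0,-0.18,0],[0,0,0],0.6],[[0,-0.21,0],[0,0,0],0.6],[[0,-0.21,0],[0,0,0],0.6]]}}

```text
t: 19.2
tcp_pos: [0.6138, -0.1205, 0.0482]
eef_rot: [3.141, 0.001, -2.304]
ft_force: [-6.3, 5.5, 6.4]
opening: 0.597
grip_force: 4.1
```

```bash
python3 st.py
```

```text
19.2 V xy mm 38.0 53.3 yaw -2.304 FV 8.4 0.4 6.4 Mz -0.01 op 0.597 z 0.0482
```

>>> {"api": "step_arm", "payload": {"motion": [[[0,-0.03,0],[0,0,0],0.6],[[0,-0.06,0],[0,0,0],0.6],[[0,-0.06,0],[0,0,0],0.6],[[0,0.1,0],[0,0,0],0.6],[[0,0.2,0],[0,0,0],0.6],[[0,0.2,0],[0,0,0],0.6]]}}

```text
t: 19.8
tcp_pos: [0.6079, -0.1159, 0.0466]
eef_rot: [-3.141, 0.001, -2.305]
ft_force: [0.1, 1.1, -0.6]
opening: 0.6
grip_force: 0.0
```

>>> {"api": "step_arm", "payload": {"motion": [[[0,0,-1],[0,0,0],0.6],[[0,0,-2],[0,0,0],0.6],[[-0.6,-0.3,-2],[0,0,0],0.6],[[-1.3,-0.6,-2],[0,0,0],0.6],[[-1.83,-0.94,-2],[0,0,0],0.6],[[-1.83,-0.94,-2],[0,0,0],0.6],[[-1.83,-0.94,-2],[0,0,0],0.6]]}}

```text
t: 20.5
tcp_pos: [0.6846, -0.087, 0.1251]
eef_rot: [3.141, -0.001, -2.305]
ft_force: [-0.5, -0.2, -0.1]
opening: 0.597
grip_force: 0.0
```

```bash
python3 - <<'E'
from h import *
o=manip.observe(); print(o["t"],np.round(o["tcp_pos"],4),np.round(o["ft_force"],1))
p,P=wsnap("w9")
k=manip.get_calibration("wrist"); K=np.array(k["K"]); Tc=np.array(k["T_tool_cam"]); Rm=R.from_euler("xyz",o["eef_rot"]).as_matrix()
th=np.radians(136.3); ex=np.array([np.cos(th),np.sin(th)]); ey=np.array([-ex[1],ex[0]])
s=6; uu,ww=np.meshgrid(np.arange(-20,60,1/s),np.arange(-15,110,1/s)[::-1])
W=np.stack([.678+uu/1e3*ex[0]+ww/1e3*ey[0],-.108+uu/1e3*ex[1]+ww/1e3*ey[1],np.full_like(uu,.025)],-1)
C=((W-o["tcp_pos"])@Rm-Tc[:3,3])@Tc[:3,:3]
r=np.hypot(C[...,0],C[...,1]); t=np.arctan2(r,C[...,2])/r
g=cv2.remap(p,(K[0,2]+K[0,0]*t*C[...,0]).astype(np.float32),(K[1,2]+K[1,1]*t*C[...,1]).astype(np.float32),cv2.INTER_CUBIC).min(-1)
old=None
for w in range(94,6,-6):
    row=g[int((110-w)*s)-2:int((110-w)*s)+3].mean(0); print(w,[int(v) for v in row[int(16*s):int(26*s):3]])
X,Y,Z=np.moveaxis(P,-1,0); D=P[...,:2]-[.678,-.108]; u=D@ex*1e3; w=D@ey*1e3
for c,zz in(((45,55),.078),((108,98),.076)):
    m=(np.hypot(u-c[0],w-c[1])<24)&(abs(Z-zz)<.006)
    if m.sum()>20: print(cv2.minEnclosingCircle(np.stack([u[m],w[m]],-1).astype(np.float32)))
E
```

```text
20.5 [ 0.6846 -0.087   0.1251] [-0.5 -0.2 -0.1]
94 [169, 172, 172, 168, 143, 109, 72, 40, 28, 24, 26, 22, 24, 29, 28, 22, 17, 19, 33, 50]
88 [142, 160, 169, 162, 137, 109, 68, 42, 36, 71, 124, 180, 219, 231, 237, 236, 236, 236, 238, 238]
82 [137, 156, 165, 160, 149, 188, 231, 237, 240, 239, 238, 238, 237, 236, 235, 235, 235, 235, 237, 238]
76 [151, 164, 170, 161, 131, 144, 192, 222, 238, 238, 239, 238, 237, 236, 234, 234, 234, 235, 235, 236]
70 [117, 130, 149, 160, 135, 121, 152, 198, 231, 239, 238, 237, 237, 237, 236, 236, 235, 235, 234, 233]
64 [173, 181, 185, 181, 145, 103, 116, 169, 221, 244, 237, 238, 237, 235, 235, 235, 234, 235, 237, 238]
58 [176, 180, 183, 179, 153, 99, 81, 118, 191, 244, 237, 237, 237, 238, 237, 235, 235, 235, 236, 237]
52 [176, 178, 183, 176, 157, 105, 74, 91, 163, 235, 243, 237, 236, 236, 236, 238, 239, 239, 241, 241]
46 [175, 179, 183, 172, 146, 99, 66, 68, 117, 182, 225, 236, 238, 237, 237, 237, 237, 237, 238, 239]
40 [175, 176, 175, 170, 143, 101, 66, 53, 79, 133, 195, 227, 239, 236, 237, 237, 238, 237, 237, 238]
34 [175, 178, 176, 169, 136, 94, 57, 41, 53, 100, 165, 214, 242, 237, 236, 237, 239, 241, 241, 241]
28 [176, 180, 179, 168, 137, 100, 63, 44, 44, 84, 139, 201, 238, 238, 237, 237, 238, 238, 239, 239]
22 [176, 177, 177, 172, 153, 112, 63, 35, 27, 60, 115, 185, 228, 241, 238, 238, 240, 241, 241, 241]
16 [176, 178, 182, 175, 156, 120, 77, 44, 22, 20, 17, 17, 18, 17, 15, 13, 25, 45, 83, 124]
10 [176, 177, 180, 172, 157, 116, 72, 39, 20, 17, 17, 20, 23, 26, 28, 24, 17, 13, 13, 17]
((44.83053207397461, 54.76861572265625), 18.020841598510742)
((106.39574432373047, 97.3792953491211), 9.421944618225098)
```

The flat is still about 3° over-rotated after the push. I'll regrip the hub, turn it back by that amount and press it flush.

>>> {"api": "step_arm", "payload": {"motion": [[[0.6,0.3,0],[0,0,0],0.6],[[1.3,0.6,0],[0,0,0],0.6],[[1.83,0.94,0],[0,0,0],0.6],[[1.83,0.94,0],[0,0,0],0.6],[[1.83,0.94,1.0],[0,0,0],0.6],[[1.83,0.94,2.05],[0,0,0],0.6],[[1.83,0.94,2.05],[0,0,0],0.6],[[1.83,0.94,2.05],[0,0,0],0],[[1.83,0.94,2.05],[0,0,0],0],[[1.83,0.94,2.05],[0,0,0],0]]}}

```text
t: 21.55
tcp_pos: [0.6077, -0.1162, 0.0456]
eef_rot: [-3.141, 0.0, -2.305]
ft_force: [-5.2, -0.0, -0.3]
opening: 0.408
grip_force: 61.0
```

```bash
python3 st.py
```

```text
21.55 V xy mm 45.4 54.3 yaw -2.305 FV 3.7 3.6 -0.3 Mz -0.03 op 0.408 z 0.0456
```

>>> {"api": "step_arm", "payload": {"motion": [[[0,0,0],[0,0,0],0],[[0,0,0],[0,0,0.2],0],[[0,0,0],[0,0,0.38],0],[[0,0,0],[0,0,0.38],0],[[0,-0.03,0],[0,0,0.38],0],[[0,-0.03,0],[0,0,0.38],0]]}}

```text
t: 22.15
tcp_pos: [0.6079, -0.1163, 0.0457]
eef_rot: [3.14, -0.0, -2.357]
ft_force: [-8.8, 4.1, 4.4]
opening: 0.405
grip_force: 61.5
```

```bash
python3 st.py
```

```text
22.15 V xy mm 45.1 54.3 yaw -2.357 FV 9.2 3.1 4.4 Mz 0.24 op 0.405 z 0.0457
```

>>> {"api": "step_arm", "payload": {"motion": [[[0,0.02,0],[0,0,0],0],[[0,0.02,0],[0,0,0],0],[[0,0.02,0],[0,0,0],0.6],[[0,0.02,0],[0,0,0],0.6],[[0,0.02,0],[0,0,0],0.6],[[0,0.02,0],[0,0,0],0.6],[[0,0.02,-1],[0,0,0],0.6],[[0,0.02,-2],[0,0,0],0.6],[[0,0.02,-2.05],[0,0,0],0.6]]}}

```text
t: 23.05
tcp_pos: [0.611, -0.1169, 0.1334]
eef_rot: [-3.133, 0.007, -2.357]
ft_force: [0.3, 0.9, 0.8]
opening: 0.598
grip_force: 0.0
```

>>> {"api": "step_arm", "payload": {"motion": [[[-0.6,-0.3,0],[0,0,0],0.6],[[-1.3,-0.6,0],[0,0,0],0.6],[[-1.83,-0.94,0],[0,0,-0.38],0.6],[[-1.83,-0.94,0],[0,0,-0.38],0.6],[[-1.83,-0.94,0],[0,0,-0.38],0.6]]}}

```text
t: 23.55
tcp_pos: [0.6864, -0.0911, 0.1251]
eef_rot: [3.141, -0.001, -2.305]
ft_force: [0.7, -0.6, -0.6]
opening: 0.599
grip_force: 0.0
```

```bash
python3 - <<'E'
from h import *
o=manip.observe(); print(o["t"],np.round(o["tcp_pos"],4),np.round(o["ft_force"],1))
p,P=wsnap("w10")
k=manip.get_calibration("wrist"); K=np.array(k["K"]); Tc=np.array(k["T_tool_cam"]); Rm=R.from_euler("xyz",o["eef_rot"]).as_matrix()
th=np.radians(136.3); ex=np.array([np.cos(th),np.sin(th)]); ey=np.array([-ex[1],ex[0]])
s=6; uu,ww=np.meshgrid(np.arange(-20,60,1/s),np.arange(-15,110,1/s)[::-1])
W=np.stack([.678+uu/1e3*ex[0]+ww/1e3*ey[0],-.108+uu/1e3*ex[1]+ww/1e3*ey[1],np.full_like(uu,.025)],-1)
C=((W-o["tcp_pos"])@Rm-Tc[:3,3])@Tc[:3,:3]
r=np.hypot(C[...,0],C[...,1]); t=np.arctan2(r,C[...,2])/r
g=cv2.remap(p,(K[0,2]+K[0,0]*t*C[...,0]).astype(np.float32),(K[1,2]+K[1,1]*t*C[...,1]).astype(np.float32),cv2.INTER_CUBIC).min(-1)
for w in range(94,6,-6):
    row=g[int((110-w)*s)-2:int((110-w)*s)+3].mean(0); print(w,[int(v) for v in row[int(16*s):int(26*s):3]])
X,Y,Z=np.moveaxis(P,-1,0); D=P[...,:2]-[.678,-.108]; u=D@ex*1e3; w=D@ey*1e3
for c,zz in(((45,55),.078),((108,98),.076)):
    m=(np.hypot(u-c[0],w-c[1])<24)&(abs(Z-zz)<.006)
    if m.sum()>20: print(cv2.minEnclosingCircle(np.stack([u[m],w[m]],-1).astype(np.float32)))
E
```

```text
23.55 [ 0.6864 -0.0911  0.1251] [ 0.7 -0.6 -0.6]
94 [169, 173, 174, 168, 136, 93, 55, 26, 23, 22, 24, 27, 27, 24, 24, 24, 25, 26, 38, 58]
88 [172, 174, 176, 178, 150, 95, 45, 34, 53, 102, 154, 204, 236, 238, 239, 237, 236, 236, 237, 238]
82 [169, 172, 176, 173, 157, 101, 78, 116, 185, 240, 241, 239, 238, 238, 238, 236, 236, 237, 236, 236]
76 [169, 172, 177, 168, 146, 102, 75, 108, 176, 226, 243, 237, 237, 238, 238, 236, 235, 236, 236, 236]
70 [166, 170, 174, 171, 144, 110, 86, 115, 177, 219, 242, 238, 238, 238, 237, 236, 236, 235, 236, 236]
64 [177, 182, 181, 176, 140, 101, 89, 127, 190, 229, 239, 239, 238, 237, 237, 237, 235, 235, 237, 238]
58 [177, 178, 179, 173, 144, 92, 91, 142, 205, 245, 238, 239, 238, 237, 237, 236, 236, 236, 237, 238]
52 [175, 179, 183, 176, 158, 107, 87, 132, 193, 236, 241, 239, 237, 237, 238, 239, 239, 238, 240, 241]
46 [175, 178, 179, 172, 158, 126, 102, 139, 197, 228, 241, 237, 237, 237, 236, 236, 236, 236, 238, 240]
40 [176, 177, 178, 175, 146, 121, 113, 155, 214, 232, 238, 237, 237, 236, 237, 237, 238, 238, 238, 240]
34 [176, 179, 176, 172, 143, 117, 125, 170, 220, 242, 237, 236, 235, 237, 237, 238, 238, 239, 240, 240]
28 [176, 177, 175, 167, 144, 111, 119, 165, 211, 240, 236, 236, 235, 236, 236, 235, 235, 235, 235, 238]
22 [174, 175, 177, 168, 144, 98, 63, 63, 95, 146, 187, 221, 231, 238, 238, 239, 240, 240, 240, 239]
16 [176, 177, 179, 171, 156, 112, 60, 33, 18, 17, 17, 19, 23, 22, 19, 19, 32, 52, 100, 151]
10 [178, 179, 180, 174, 161, 121, 74, 37, 23, 20, 20, 21, 16, 14, 22, 25, 21, 16, 14, 21]
((44.440704345703125, 54.15964889526367), 18.179950714111328)
((105.8028793334961, 97.31391906738281), 9.04527473449707)
```

The flat is now flush, within about 0.4°, the gate is shut and the arm is clear. Handing in.

```bash
python3 -c "from cell import manip; print(manip.hand_in())"
```

```text
the job is handed in; nothing more can be done
None
```

The job is handed in; no verdict came back. By my last wrist-camera check, the flatted base stands with its flat flush on the plain cheek (about 0.4° off) and its rim on the gate cheek. The gate is shut, and no bystander was touched.

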